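# Make up two seasoning sets on the back step

## Robot

A 6-joint arm with a two-finger parallel gripper is mounted at the origin on the work surface. World frame = base frame: x ahead of the robot, y to its left, z up, the work surface at z = 0. Lengths are in m, angles in rad, forces in N, time in s.
With the tool pointing down it reaches from about 0.375 to 0.9 m from the base axis. Payload 3.1 kg.
Tool frame: the origin (TCP) lies on the centre line of the jaws, within the pads' length; the fingertips stand 19 mm ahead of it and the grasp point (between the pads) is the TCP; z points along the fingers, y is the direction in which the jaws open and shut (so a half turn about z gives the same grasp; the last joint's range is limited). The gripper opens to 85 mm and grips with 20 to 120 N. Pads are 22 mm wide; open, the fingers measure 114 mm over their backs; the gripper's body (76 mm by 85 mm) begins 54 mm behind the grasp point. The pads swing forward as they close: fully open they stand 13 mm farther back than shut.
Start: joints at [-1.331, 0.527, 1.433, -0, 1.181, -0.178], TCP at [0.254, -0.571, 0.25] pointing down, gripper open.
Joint ranges: [-3.08, 3.08], [-0.75, 2.2], [0.22, 2.44], [-1.43, 4.57], [0, 2.65], [-2.85, 2.85]. Speed limits (rad/s): [2.79, 2.79, 3.14, 3.14, 3.14, 3.14].

## Interface

Orientations are given as a unit quaternion [x, y, z, w].
In Python, from station import manip, imaging, workorder gives the robot as it stands.
- The arm moves only by the shell command python3 -m creep 'ROWS' [FORCE]. ROWS is a JSON object of lists of equal length, an entry for each row: "claw": the finger opening in cm, from 0 to 8.54; "dp": the shift along the tool's x, y, z in cm, a list of three; "roll": the turn about the tool's z in rad. In form: {"claw": [claw, ...], "dp": [[dx, dy, dz], ...], "roll": [roll, ...]}. A call has 1 to 12 rows; each row is the pose to reach, as a shift and turn from the pose commanded when the call began, along the tool's axes at that moment; what a row does not reach only later rows make up. A row lasts 1/10 s, in which the tool goes at most 50 mm and 8.59 degrees, less where a joint would pass 70% of its speed; a pose out of reach is approached as far as the arm can. A call with a gripper value outside its range is refused whole. The fingers move at their own pace and stop on an object; FORCE is the grip in N (left out, the last holds). Time passes only in rows, so rows that repeat a pose let the fingers close. It gives the time, the measured TCP pose, the force and the opening at its end, in the units of the state.
- manip.sense(): the state, without advancing time (a new reading comes with each control period).
- imaging.snapshot(name): name is "side" or "top" or "wrist"; returns a dict with "image" (384x512x3 uint8, red, green, blue), "z_map" (384x512 float32, m along the optical axis (not along the pixel's ray), 0 where there is no reading), "vfov" (degrees; the focal length in pixels is half the picture's height over the tangent of half this angle, whatever the lens; pixels are square), "cx", "cy" (the principal point, pixels), "R" (3x3) and "t" (3): a world point X has camera coordinates R X + t. Camera axes: x right, y down, z forward; pixel columns grow to the right and rows downward; lengths in m; the calibration is good to about 2 mm. The wrist camera is an equidistant fisheye: a pixel r from the principal point sees the ray r / f radians off the axis. A picture is of the moment at which its call begins.
- workorder.sign_off(): hands the job in, once; it reports no verdict.
The state is a dict: "t": time; "q": joint angles; "qd": joint speeds; "tau": joint torques, N m; "tcp_pos": TCP position; "tool_rot": TCP orientation; "force": force on the tool from outside, world axes, zero at the start; "ft_torque": the same for the moment, N m; "finger_gap": opening from 0.0 (shut) to 1.0 (fully open).
Only numpy, scipy, OpenCV 4.12 (cv2) and the standard library are available. Lean on these libraries where they do the work, as an engineer would, in place of code of your own. Each camera call takes 0.05 s, during which the arm holds its last target.

## Task

Make up two seasoning sets for the tables: stand the blue ramekin and the green-lidded shaker side by side on the yellow plate, and the white ramekin and the red-lidded shaker side by side on the green tray, each upright and flat on the floor of its plate or tray. Leave the black-lidded shaker in the rack, don't shift the mortar or the herb pot, and don't tip any shaker or ramekin over.

Things in the scene. Friction and masses are not known exactly. Their poses are not given: they have to be found in the camera images.
- plate: round yellow melamine plate, fixed to the step, 196 mm across and 18 mm high. Its flat floor is 5 mm above the step and 74 mm in radius, from there the rim slopes up outwards. Origin: centre of its underside, on the step (z = 0), z up; yaw means nothing
- tray: rectangular green melamine tray, fixed to the step, 150 mm along its own x by 190 mm along its own y, walls 5 mm thick and 16 mm high; flat floor 140 x 180 mm, 5 mm above the step. Origin: centre of its underside, on the step, z up
- rack: white plastic spice rack, fixed: open-topped box 60 mm along its x, 190 mm along its y, 40 mm high, walls and floor 5 mm; two dividers make three compartments along y (50 x 57 mm, 62 mm apart, the middle one at the origin), a shaker loose in each, about 22 mm between shakers: fingers fit best closing along the rack's x. Origin: centre of underside, on the step, z up
- shaker_red: empty glass shaker, an upright cylinder 40 mm across and 98 mm tall, clear glass with a flush red plastic lid as its top 24 mm; 90 g; can be gripped across its 40 mm anywhere. Belongs on the green tray. Starts upright in any one of the rack's compartments, on their 5 mm floor. Origin: centre of its underside, z up; yaw means nothing
- shaker_green: empty glass shaker, an upright cylinder 40 mm across and 98 mm tall, clear glass with a flush green plastic lid as its top 24 mm; 90 g; can be gripped across its 40 mm anywhere. Belongs on the yellow plate. Starts upright in any one of the rack's compartments, on their 5 mm floor. Origin: centre of its underside, z up; yaw means nothing
- shaker_black: empty glass shaker, an upright cylinder 40 mm across and 98 mm tall, clear glass with a flush black plastic lid as its top 24 mm; 90 g; can be gripped across its 40 mm anywhere. Stays in the rack. Starts upright in any one of the rack's compartments, on their 5 mm floor. Origin: centre of its underside, z up; yaw means nothing
- ramekin_white: empty white ceramic ramekin, round and straight-sided, 62 mm outside diameter, 42 mm tall, open at the top, wall 4 mm, bottom 6 mm thick; about 130 g; can be gripped across its 62 mm outside. Belongs on the green tray. Starts standing upright on the step. Origin: centre of its underside, z up; yaw means nothing
- ramekin_blue: empty blue ramekin, round and straight-sided, 62 mm outside diameter, 42 mm tall, open at the top, wall 4 mm, bottom 6 mm thick; about 130 g; can be gripped across its 62 mm outside. Belongs on the yellow plate. Starts standing upright on the step. Origin: centre of its underside, z up; yaw means nothing
- mortar: black stone mortar with its dark grey stone pestle leaning in it (both one piece here), 132 mm across the rim, 85 mm high, the pestle's knob reaching 170 mm high and 90 mm out from the axis along the mortar's own x; 2.4 kg, bystander, loose. Origin: centre of its underside, z up
- herb_pot: terracotta pot with a small green herb, 110 mm across, 80 mm high, about 130 mm with the leaves; 0.8 kg, bystander, loose. Origin: centre of its underside, z up
Things that resemble listed ones, but are neither listed nor needed, are in the scene too. What is shaped like the shaker_red but orange is not meant.

How it is judged:
At the end, for the whole second after the job is handed in: Both pairs stand on their floor (underside 2-10 mm above plate's or tray's), within 65 mm of plate centre, 60 mm (x) and 80 mm (y) of tray centre, upright within 0.1 rad, at rest; black-lidded shaker in rack, within 20 mm and 0.15 rad; mortar and pot within 20 mm of their starts (z of ramekin_blue in the frame of plate between 0.002 and 0.01 m and angle between each of ramekin_blue, shaker_green, ramekin_white, shaker_red's own z axis and vertical below 0.1 rad and linear speed of each of ramekin_blue, shaker_green, ramekin_white, shaker_red, shaker_black below 0.02 m/s and angular speed of each of ramekin_blue, shaker_green, ramekin_white, shaker_red below 0.2 rad/s and horizontal distance between each of ramekin_blue, shaker_green and plate below 0.065 m and z of shaker_green in the frame of plate between 0.002 and 0.01 m and z of ramekin_white in the frame of tray between 0.002 and 0.01 m and x of ramekin_white in the frame of tray between -0.06 and 0.06 m and y of ramekin_white in the frame of tray between -0.08 and 0.08 m and z of shaker_red in the frame of tray between 0.002 and 0.01 m and x of shaker_red in the frame of tray between -0.06 and 0.06 m and y of shaker_red in the frame of tray between -0.08 and 0.08 m and z of shaker_black in the frame of rack below 0.012 m and angle between shaker_black's own z axis and vertical below 0.15 rad and distance of each of shaker_black, mortar, herb_pot from where it was at the start of the episode below 0.02 m); the robot touches nothing.
It fails at once if a shaker or ramekin is tipped over (leans more than 0.7 rad) (angle between any of ramekin_blue, ramekin_white, shaker_green, shaker_red, shaker_black's own z axis and vertical above 0.7 rad).
It fails at once if the black-lidded shaker is taken from the rack (raised so that its underside is more than 30 mm above the rack's) (z of shaker_black in the frame of rack above 0.03 m).
It fails at once if the mortar or the herb pot is shifted by more than 20 mm (distance of any of mortar, herb_pot from where it was at the start of the episode above 0.02 m).
It also fails if it takes over 118 s, if anything falls off the work surface, if the arm or the gripper's body presses on something with over 40 N, if the wrist force passes 120 N, or if a joint passes its speed limit or range.

## Working session

There is one attempt and no reset: what is moved stays moved. The work goes in short steps, Python scripts to look and compute and a shell command to move; the robot and the scene stay as the last step left them, time stands still between calls to the robot, and variables do not carry over. Pictures are saved under pics/ and viewed, and the job is handed in when it is done.

```bash
ls; mkdir -p pics
python3 - <<'E'
from station import manip, imaging
import cv2,numpy as np
print(manip.sense())
for n in ["side","top","wrist"]:
    s=imaging.snapshot(n); np.savez(f"pics/{n}0.npz",**s)
    print(n,s["vfov"],s["cx"],s["cy"],s["R"].round(3).tolist(),s["t"])
    cv2.imwrite(f"pics/{n}0.png",cv2.resize(s["image"][:,:,::-1],(800,600),interpolation=cv2.INTER_CUBIC))
E
```

```text
pics
{'t': 0.0, 'q': array([-1.33152649e+00,  5.28471858e-01,  1.43391694e+00,  3.33465058e-06,
        1.18137577e+00, -1.78537315e-01]), 'qd': array([-0.0020566 , -0.00155892, -0.00059286,  0.0008946 ,  0.00217409,
        0.00033016]), 'tau': array([-7.72729290e-04, -4.42353094e+01, -1.78023881e+01, -3.67002694e-04,
        8.27516225e-03, -4.46345041e-06]), 'tcp_pos': array([ 0.25344174, -0.57056735,  0.24932541]), 'tool_rot': array([ 9.78258442e-01,  2.07386693e-01, -3.14303400e-05, -1.08550478e-03]), 'force': array([ 0.84353366, -0.05467263,  0.30290491]), 'ft_torque': array([ 0.03201087, -0.00430762, -0.04392285]), 'finger_gap': 1.0027079295772308}
side 56.11671151574579 252.98027602370362 203.69289427254392 [[-0.844, -0.536, -0.018], [-0.308, 0.513, -0.801], [0.439, -0.671, -0.598]] [0.52104167 0.2411409  0.78191561]
top 42.926169599349564 256.20127477475563 191.36976531165368 [[0.013, -1.0, 0.004], [-0.991, -0.013, -0.133], [0.133, -0.002, -0.991]] [0.00148203 0.61717702 1.48013597]
wrist 65.70646984690485 252.018301679583 185.85928216347514 [[0.405, -0.914, -0.002], [-0.873, -0.387, 0.296], [-0.271, -0.118, -0.955]] [-0.62361112 -0.03767164  0.38071084]
```

View pics/top0.png

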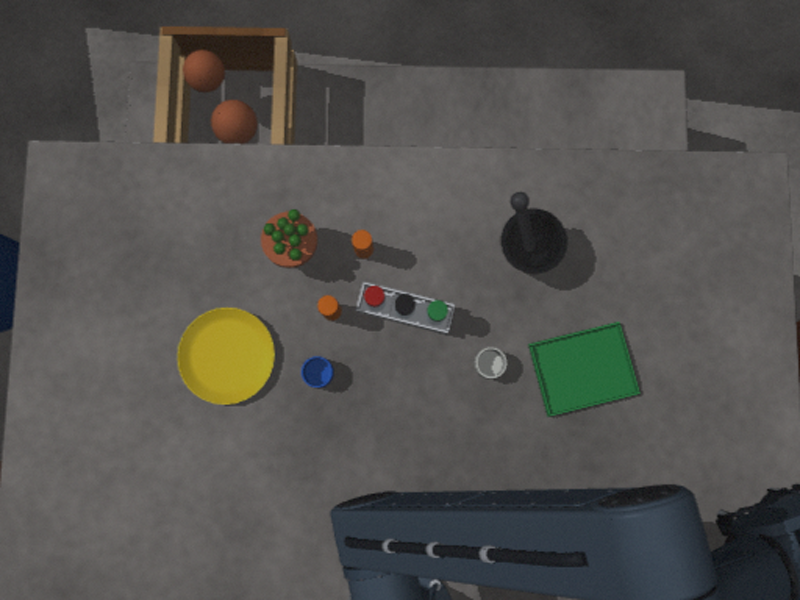

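View pics/side0.png

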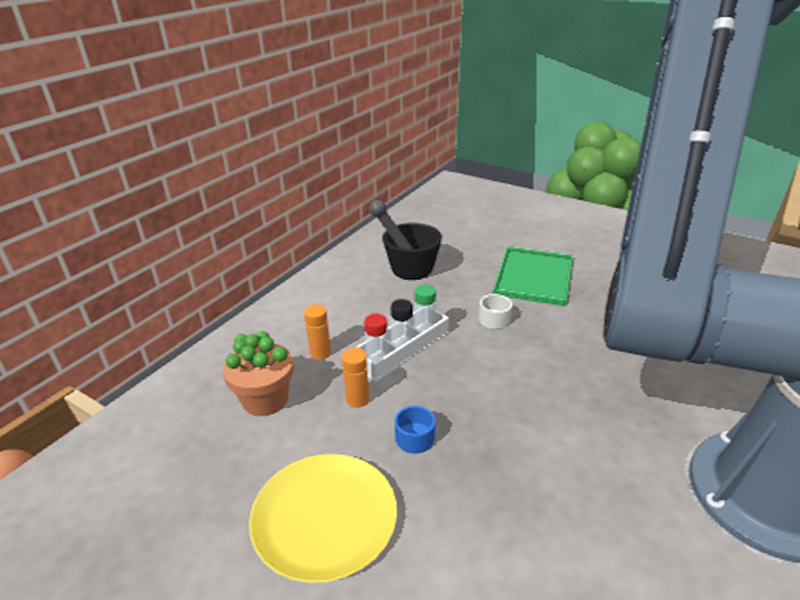

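View pics/wrist0.png

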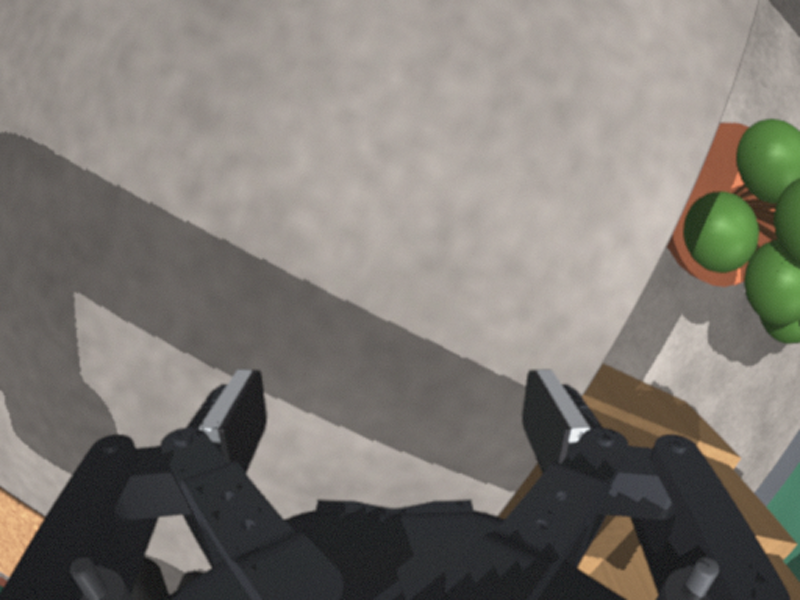

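The top view (800x600) shows the red lid at (374,295), black at (404,304) and green at (437,310) in the rack. The white ramekin is at (490,363) and the blue one at (317,372), with the plate at (227,356) and the tray at (585,370). The orange look-alikes stand at (362,243) and (328,306), and I'll leave both alone. Next I'll measure these and check an enlarged crop.

```bash
cat > h.py <<'E'
import numpy as np,cv2
def load(n): return dict(np.load(f"pics/{n}.npz"))
def cloud(s):
    H,W=s["z_map"].shape; f=H/2/np.tan(np.radians(float(s["vfov"]))/2)
    v,u=np.mgrid[:H,:W]; z=s["z_map"]
    P=np.stack([(u-s["cx"])/f*z,(v-s["cy"])/f*z,z],-1)
    return (P-s["t"])@s["R"], z>0
def onplane(s,u,v,zw):
    f=192/np.tan(np.radians(float(s["vfov"]))/2)
    d=np.array([(u-s["cx"])/f,(v-s["cy"])/f,1])@s["R"]; c=-s["t"]@s["R"]
    return c+d*(zw-c[2])/d[2]
def masks(s):
    h=cv2.cvtColor(s["image"],cv2.COLOR_RGB2HSV).astype(int); H,S,V=h[...,0],h[...,1],h[...,2]
    return dict(red=((H<5)|(H>174))&(S>180),green=(H>50)&(H<80)&(S>130),blue=(H>108)&(H<128)&(S>150),
      yellow=(H>22)&(H<34)&(S>150),black=(V<45),orange=(H>6)&(H<14)&(S>220),white=(S<25)&(V>130))
E
python3 - <<'E'
from h import *
for n in ["top0","side0"]:
    s=load(n); P,ok=cloud(s); M=masks(s)
    # surface z
    print(n,"surface z",np.median(P[150:250,200:300,2][ok[150:250,200:300]]))
    for k,m in M.items():
        m=(m&ok).astype(np.uint8)
        c,l,st,ce=cv2.connectedComponentsWithStats(m)
        for i in range(1,c):
            if st[i,4]<40: continue
            p=P[l==i]; 
            print(k,st[i].tolist(),"mean",p.mean(0).round(3),"min",np.percentile(p,1,0).round(3),"max",np.percentile(p,99,0).round(3))
s=load("top0")["image"][:,:,::-1]
cv2.imwrite("pics/crop0.png",cv2.resize(s[120:280,180:430],(800,512),interpolation=cv2.INTER_CUBIC))
E
```

```text
top0 surface z 0.0011953530281170136
red [234, 183, 11, 12, 99] mean [0.616 0.061 0.103] min [0.6   0.046 0.097] max [0.633 0.076 0.112]
green [169, 143, 11, 11, 45] mean [0.733 0.257 0.121] min [0.718 0.241 0.109] max [0.749 0.273 0.135]
green [274, 193, 12, 12, 116] mean [ 0.589 -0.06   0.103] min [ 0.572 -0.077  0.097] max [ 0.605 -0.044  0.109]
green [339, 206, 70, 60, 2808] mean [ 0.485 -0.362  0.006] min [ 0.403 -0.46  -0.003] max [ 0.57  -0.262  0.021]
blue [0, 169, 10, 14, 45] mean [ 0.747  1.098 -0.532] min [ 0.719  1.093 -0.579] max [ 0.769  1.105 -0.492]
blue [193, 228, 20, 20, 305] mean [0.472 0.175 0.016] min [0.443 0.144 0.   ] max [0.5   0.202 0.049]
yellow [114, 197, 62, 62, 2996] mean [0.503 0.361 0.009] min [ 0.413  0.269 -0.002] max [0.592 0.449 0.023]
black [111, 22, 64, 22, 683] mean [ 1.29   0.448 -0.259] min [ 1.285  0.337 -0.375] max [ 1.296  0.569 -0.202]
black [321, 130, 42, 45, 1364] mean [ 0.736 -0.253  0.061] min [ 0.671 -0.309  0.014] max [ 0.789 -0.19   0.156]
black [0, 150, 12, 18, 110] mean [ 0.837  1.128 -0.594] min [ 0.785  1.098 -0.685] max [ 0.879
[... 2999 characters left out ...]
3   0.564] min [ 0.225 -0.051  0.559] max [ 0.242 -0.025  0.569]
white [441, 83, 14, 8, 85] mean [0.219 0.027 0.469] min [0.211 0.006 0.463] max [0.228 0.033 0.474]
white [0, 109, 512, 275, 73265] mean [ 0.503  0.136 -0.   ] min [ 0.003 -0.741 -0.004] max [0.939 0.614 0.038]
white [463, 137, 32, 18, 334] mean [ 0.065 -2.376 -0.673] min [-0.032 -2.476 -0.758] max [ 0.158 -0.79  -0.001]
white [486, 155, 26, 24, 454] mean [ 0.034 -0.697  0.004] min [-0.001 -0.791 -0.004] max [0.094 0.001 0.324]
white [500, 244, 12, 15, 69] mean [0.046 0.044 0.206] min [0.036 0.031 0.198] max [0.055 0.054 0.211]
white [452, 315, 12, 10, 59] mean [0.066 0.07  0.015] min [0.054 0.058 0.01 ] max [0.076 0.078 0.019]
```

View pics/crop0.png

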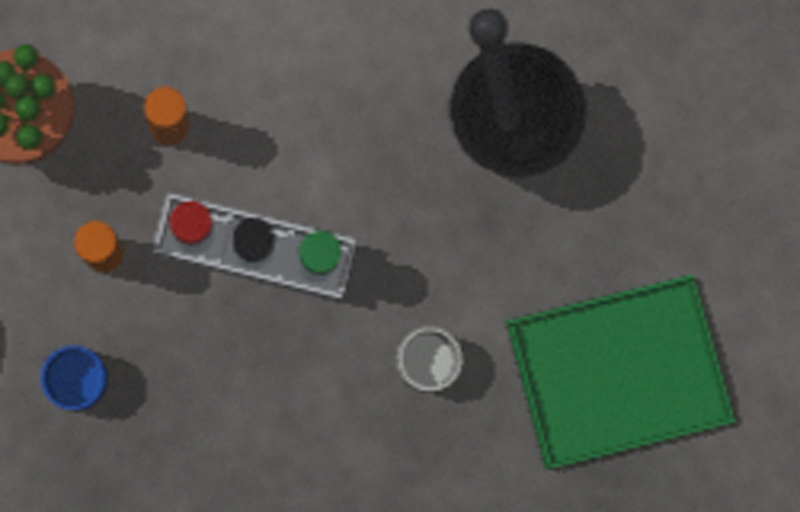

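Run:
```python
from h import *
for n in ["top0","side0"]:
    s=load(n); P,ok=cloud(s); M=masks(s)
    for k in ["red","green","black"]:
        m=M[k]&ok&(P[...,2]>.094)&(P[...,2]<.115)&(P[...,0]<.65)&(P[...,0]>.55)&(abs(P[...,1])<.1)
        p=P[m]; v,u=np.nonzero(m); print(n,k,len(p),p.mean(0).round(4), onplane(s,u.mean(),v.mean(),.103).round(4), (p[:,:2].max(0)+p[:,:2].min(0))/2)
    # ramekins: all points 0.034..0.05 near
    for k,c in dict(blue=(.472,.174),white=(.488,-.178)).items():
        m=ok&(P[...,2]>.010)&(P[...,2]<.05)&(np.hypot(P[...,0]-c[0],P[...,1]-c[1])<.05)
        mm=m&(P[...,2]>.033); 
        p=P[mm]; (cc,r)=cv2.minEnclosingCircle(p[:,:2].astype(np.float32)); print(n,k,len(p),np.round(cc,4),round(r,4))
s=load("top0")
for k,(u,v) in dict(blue=(74,378),white=(430,358)).items(): print(k,onplane(s,180+u/3.2-.3,120+v/3.2-.3,.042))
for k,(u,v) in dict(red=(190,222),black=(253,240),green=(320,251)).items(): print(k,onplane(s,180+u/3.2-.3,120+v/3.2-.3,.103))
m=masks(s)["green"].astype(np.uint8);m[:,:335]=0
r=cv2.minAreaRect(np.argwhere(m)[:,::-1].astype(np.float32));b=cv2.boxPoints(r);print([onplane(s,*q,.013)[:2].round(3).tolist() for q in b],onplane(s,*r[0],.013))
m=masks(s)["yellow"].astype(np.uint8);(c,rr)=cv2.minEnclosingCircle(np.argwhere(m)[:,::-1].astype(np.float32));print(onplane(s,*c,.018))
```

```text
top0 red 99 [0.6161 0.0614 0.1034] [0.6161 0.0614 0.103 ] [0.61643047 0.06131303]
top0 green 115 [ 0.5887 -0.0602  0.1031] [ 0.5887 -0.0602  0.103 ] [ 0.58859049 -0.06005058]
top0 black 117 [0.5995 0.0026 0.1029] [0.5995 0.0026 0.103 ] [0.59964889 0.00282218]
top0 blue 84 [0.4711 0.1725] 0.0309
top0 white 86 [ 0.494  -0.1707] 0.0307
side0 red 109 [0.6127 0.0675 0.101 ] [0.6111 0.0697 0.103 ] [0.61382552 0.06613185]
side0 green 93 [ 0.5866 -0.054   0.1007] [ 0.5849 -0.051   0.103 ] [ 0.58770967 -0.05654091]
side0 black 25 [0.5915 0.0143 0.0976] [0.5876 0.0205 0.103 ] [0.59521838 0.01034084]
side0 blue 197 [0.4728 0.1763] 0.0318
side0 white 122 [ 0.4948 -0.1678] 0.0322
blue [0.47074254 0.17183269 0.042     ]
white [ 0.49444896 -0.17020516  0.042     ]
red [0.61504208 0.06108868 0.103     ]
black [0.5988933  0.00204024 0.103     ]
green [ 0.58940569 -0.0605254   0.103     ]
[[0.533, -0.25], [0.582, -0.438], [0.438, -0.47], [0.39, -0.285]] [ 0.48505589 -0.36048114  0.013     ]
[0.50139487 0.35769522 0.018     ]
```

Both views agree to within a few mm, and the sizes match: the ramekin radius is 31 mm and lid tops are at 0.103. In the crop, red is at (190,222), black at (253,240) and green at (320,251). These sit in the rack and have clear glass bodies. The orange ones at (97,242) and (165,110) stand outside the rack, so they are not meant. I'll start with the white ramekin, using a single tool yaw with the jaws along the rack's x.

```bash
python3 -m creep '{"claw":[8.5,8.5,8.5,8.5,8.5,8.5,8.5,8.5,8.5,8.5,8.5,8.5],"dp":[[38.2,-26.9,8],[38.2,-26.9,8],[38.2,-26.9,8],[38.2,-26.9,8],[38.2,-26.9,8],[38.2,-26.9,8],[38.2,-26.9,8],[38.2,-26.9,8],[38.2,-26.9,8],[38.2,-26.9,8],[38.2,-26.9,8],[38.2,-26.9,8]],"roll":[-0.934,-0.934,-0.934,-0.934,-0.934,-0.934,-0.934,-0.934,-0.934,-0.934,-0.934,-0.934]}' 40
python3 - <<'E'
from station import manip, imaging
import cv2,numpy as np
from scipy.spatial.transform import Rotation as R
s=manip.sense();print(s["tcp_pos"],R.from_quat(s["tool_rot"]).as_matrix().round(3).tolist())
s=imaging.snapshot("wrist")
cv2.imwrite("pics/w1.png",s["image"][:,:,::-1])
E
```

```text
t: 1.35
tcp_pos: [0.4936, -0.1701, 0.1701]
tool_rot: [0.78, 0.626, -0.0, -0.0]
force: [0.5, 0.3, 0.5]
finger_gap: 0.994
[ 0.49363268 -0.17006764  0.17013433] [[0.215, 0.977, -0.001], [0.977, -0.215, -0.0], [-0.0, -0.0, -1.0]]
```

View pics/w1.png

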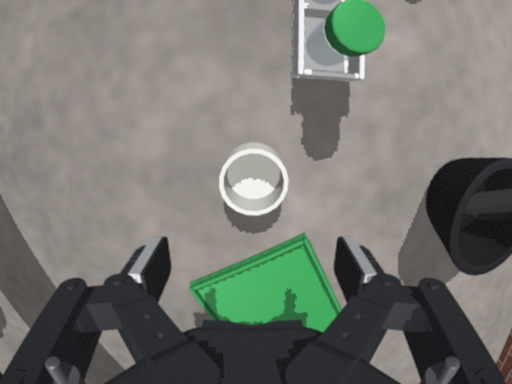

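The ramekin rim sits at (253,182), centred between the jaws at columns 150 and 358, which agrees with the top view. Descending now to grip it.

```bash
python3 -m creep '{"claw":[8.5,8.5,8.5,8.5,8.5,5.5,5.5,5.5,5.5,5.5,5.5,5.5],"dp":[[0,0,4],[0,0,8],[0,0,11],[0,0,13.8],[0,0,13.8],[0,0,13.8],[0,0,13.8],[0,0,13.8],[0,0,13.8],[0,0,13.8],[0,0,13.8],[0,0,13.8]],"roll":[0,0,0,0,0,0,0,0,0,0,0,0]}' 40; python3 -m creep '{"claw":[5.5,5.5,5.5,5.5,5.5,5.5],"dp":[[0,0,0],[0,0,0],[0,0,-2],[0,0,-5],[0,0,-8],[0,0,-8]],"roll":[0,0,0,0,0,0]}'
python3 - <<'E'
from station import manip, imaging
import cv2,numpy as np
s=imaging.snapshot("wrist")
cv2.imwrite("pics/w2.png",s["image"][:,:,::-1])
E
```

```text
t: 2.6
tcp_pos: [0.4945, -0.1713, 0.034]
tool_rot: [0.78, 0.626, 0.0, 0.002]
force: [-0.6, -1.8, 6.9]
finger_gap: 0.712
t: 3.2
tcp_pos: [0.4959, -0.1714, 0.1161]
tool_rot: [0.78, 0.626, 0.002, 0.004]
force: [0.2, -1.2, -0.8]
finger_gap: 0.705
```

View pics/w2.png

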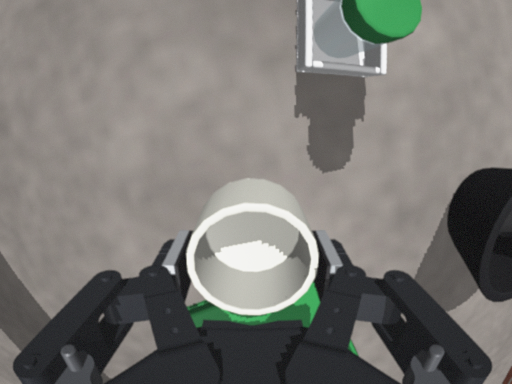

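The white ramekin is held upright, with its rim centred at (253,258). Carrying it to the tray.

```bash
python3 -m creep '{"claw":[5.5,5.5,5.5,5.5,5.5,5.5,5.5,5.5,5.5,5.5],"dp":[[-4,0.4,0],[-8,0.8,0],[-12,1.2,0],[-15.6,1.6,0],[-15.6,1.6,0],[-15.6,1.6,3],[-15.6,1.6,5],[-15.6,1.6,6.5],[-15.6,1.6,7],[-15.6,1.6,7]],"roll":[0,0,0,0,0,0,0,0,0,0]}'
python3 - <<'E'
from station import manip, imaging
import cv2,numpy as np
for n in ["wrist","side"]:
    s=imaging.snapshot(n); np.savez(f"pics/{n}3.npz",**s)
    i=s["image"][:,:,::-1]
    if n=="side": i=cv2.resize(i[120:260,250:450],(800,560),interpolation=cv2.INTER_CUBIC)
    cv2.imwrite(f"pics/{n}3.png",i)
E
```

```text
t: 4.25
tcp_pos: [0.475, -0.3252, 0.0413]
tool_rot: [0.78, 0.626, -0.0, -0.001]
force: [-0.2, -0.2, -1.3]
finger_gap: 0.706
```

View pics/wrist3.png

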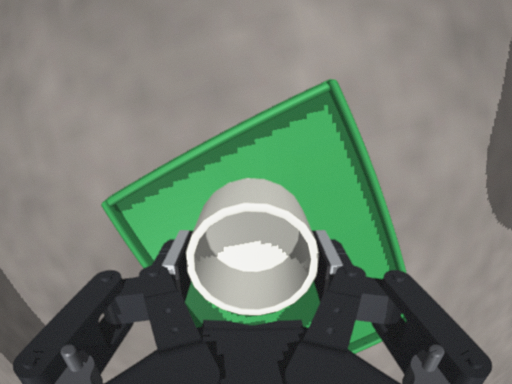

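View pics/side3.png

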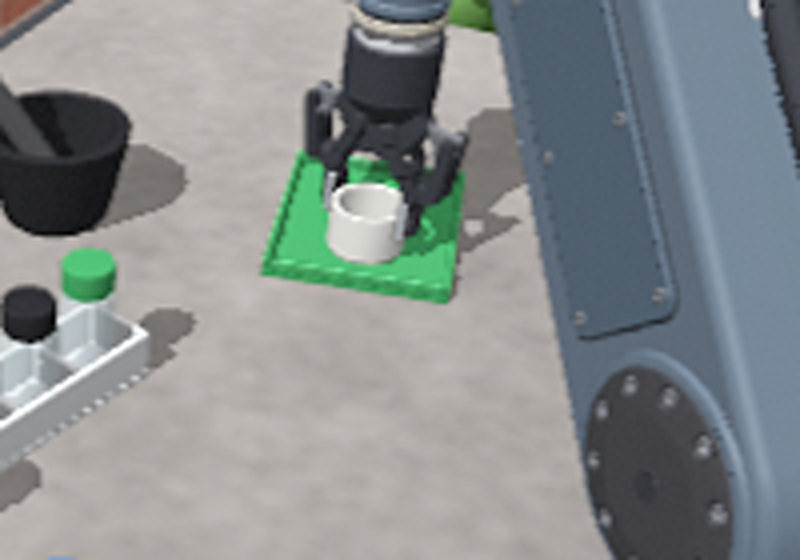

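The ramekin is inside the tray with its rim at (253,258), hovering about 2 mm above the floor. Lowering it and releasing.

```bash
python3 -m creep '{"claw":[5.5,5.5,8,8,8,8,8,8,8,8,8,8],"dp":[[0,0,0.2],[0,0,0.4],[0,0,0.4],[0,0,0.4],[0,0,0.4],[0,0,0.4],[0,0,0.4],[0,0,-2],[0,0,-6],[0,0,-10],[0,0,-13],[0,0,-13]],"roll":[0,0,0,0,0,0,0,0,0,0,0,0]}'
python3 - <<'E'
from station import manip, imaging
import cv2,numpy as np
s=imaging.snapshot("wrist")
cv2.imwrite("pics/w4.png",s["image"][:,:,::-1])
E
```

```text
t: 5.55
tcp_pos: [0.4775, -0.3282, 0.177]
tool_rot: [0.78, 0.626, 0.001, 0.005]
force: [0.3, -0.4, 0.5]
finger_gap: 0.935
```

View pics/w4.png

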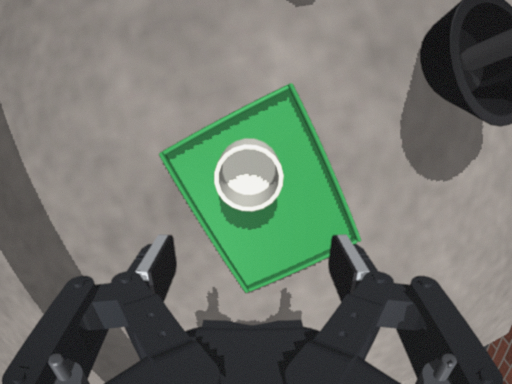

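The white ramekin stands upright on the tray floor at (249,178). Next is the blue one.

```bash
python3 -m creep '{"claw":[8.5,8.5,8.5,8.5,8.5,8.5,8.5,8.5,8.5,8.5,8.5,8.5],"dp":[[48.7,-11.2,0],[48.7,-11.2,0],[48.7,-11.2,0],[48.7,-11.2,0],[48.7,-11.2,0],[48.7,-11.2,0],[48.7,-11.2,0],[48.7,-11.2,0],[48.7,-11.2,0],[48.7,-11.2,0],[48.7,-11.2,0],[48.7,-11.2,0]],"roll":[0,0,0,0,0,0,0,0,0,0,0,0]}';python3 -m creep '{"claw":[8.5,8.5],"dp":[[0,0,0],[0,0,0]],"roll":[0,0]}'
python3 - <<'E'
from station import manip, imaging
import cv2,numpy as np
s=imaging.snapshot("wrist")
cv2.imwrite("pics/w5.png",s["image"][:,:,::-1])
E
```

```text
t: 6.8
tcp_pos: [0.4704, 0.1746, 0.171]
tool_rot: [0.779, 0.627, -0.001, -0.001]
force: [0.4, -0.1, 0.3]
finger_gap: 0.993
t: 7.0
tcp_pos: [0.4717, 0.1721, 0.1718]
tool_rot: [0.781, 0.625, -0.001, -0.0]
force: [0.1, 0.1, -0.1]
finger_gap: 0.999
```

View pics/w5.png

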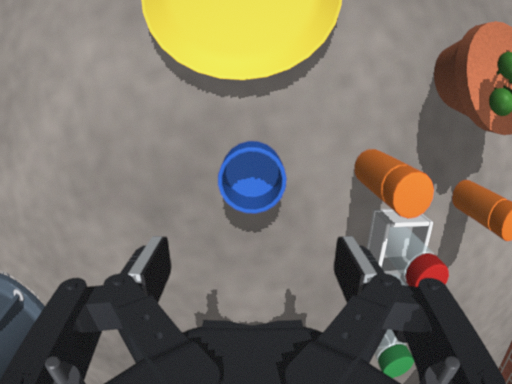

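The blue ramekin is centred at (252,178), and the orange look-alike at (408,195) is clear of the right finger. Gripping.

```bash
python3 -m creep '{"claw":[8.5,8.5,8.5,8.5,8.5,5.5,5.5,5.5,5.5,5.5,5.5,5.5],"dp":[[0,0,4],[0,0,8],[0,0,11],[0,0,13.6],[0,0,13.6],[0,0,13.6],[0,0,13.6],[0,0,13.6],[0,0,13.6],[0,0,13.6],[0,0,13.6],[0,0,13.6]],"roll":[0,0,0,0,0,0,0,0,0,0,0,0]}'; python3 -m creep '{"claw":[5.5,5.5,5.5,5.5,5.5,5.5],"dp":[[0,0,0],[0,0,0],[0,0,-2],[0,0,-5],[0,0,-8],[0,0,-8]],"roll":[0,0,0,0,0,0]}'
python3 - <<'E'
from station import manip, imaging
import cv2,numpy as np
s=imaging.snapshot("wrist")
cv2.imwrite("pics/w6.png",s["image"][:,:,::-1])
E
```

```text
t: 8.25
tcp_pos: [0.4728, 0.1735, 0.0379]
tool_rot: [0.78, 0.626, 0.001, 0.001]
force: [-0.5, -3.0, 7.9]
finger_gap: 0.705
t: 8.85
tcp_pos: [0.4743, 0.1742, 0.1199]
tool_rot: [0.78, 0.626, 0.004, 0.002]
force: [1.1, 1.0, -1.7]
finger_gap: 0.705
```

View pics/w6.png

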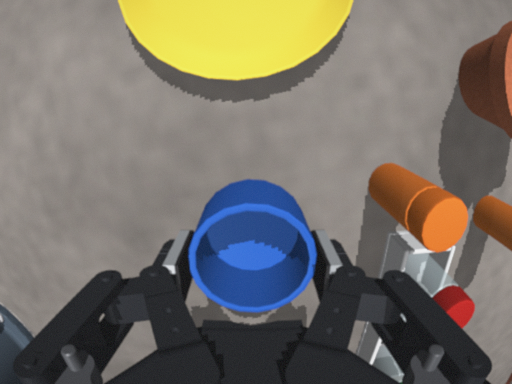

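The blue ramekin is held, rim centred at (253,256). Carrying it to the plate.

```bash
python3 -m creep '{"claw":[5.5,5.5,5.5,5.5,5.5,5.5,5.5,5.5,5.5,5.5],"dp":[[4,-0.3,0],[8,-0.6,0],[12,-0.9,0],[15.8,-1.1,0],[15.8,-1.1,0],[15.8,-1.1,3],[15.8,-1.1,5],[15.8,-1.1,6.4],[15.8,-1.1,6.8],[15.8,-1.1,6.8]],"roll":[0,0,0,0,0,0,0,0,0,0]}'
python3 - <<'E'
from station import manip, imaging
import cv2,numpy as np
for n in ["wrist","side"]:
    s=imaging.snapshot(n); np.savez(f"pics/{n}7.npz",**s)
    i=s["image"][:,:,::-1]
    if n=="side": i=cv2.resize(i[240:384,120:320],(800,576),interpolation=cv2.INTER_CUBIC)
    cv2.imwrite(f"pics/{n}7.png",i)
print(manip.sense()["tcp_pos"])
E
```

```text
t: 9.9
tcp_pos: [0.4949, 0.3296, 0.0473]
tool_rot: [0.78, 0.625, -0.001, -0.0]
force: [-0.9, -0.9, -1.1]
finger_gap: 0.703
[0.49596196 0.33018226 0.04879726]
```

View pics/wrist7.png

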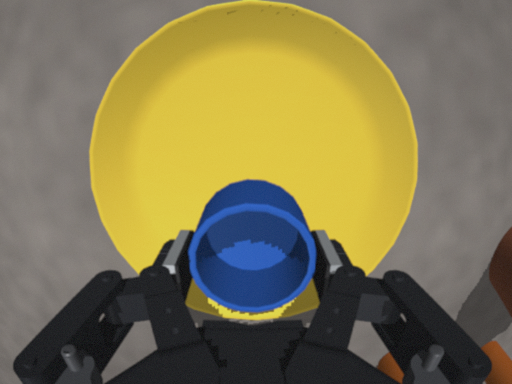

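View pics/side7.png

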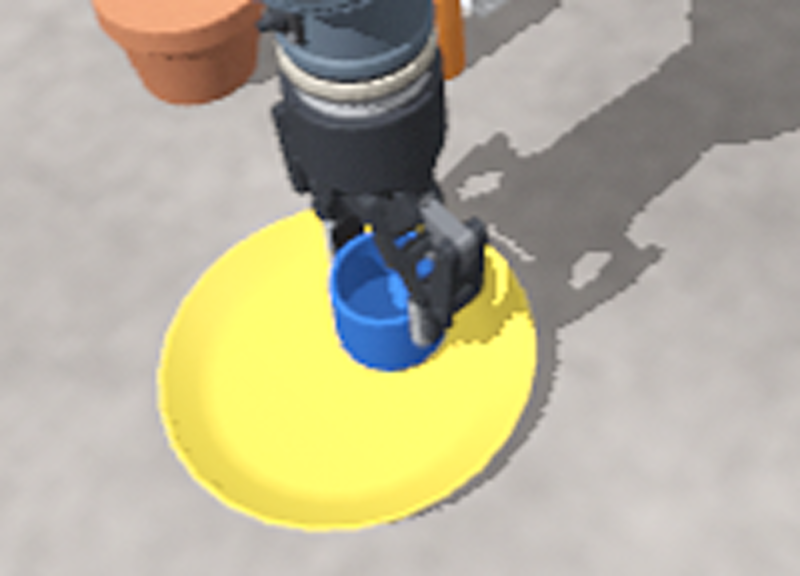

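The ramekin is over the plate floor, centred sideways: plate edges at columns 90 and 418, ramekin at 253. Lowering it and releasing.

```bash
python3 -m creep '{"claw":[5.5,5.5,5.5,5.5,8,8,8,8,8,8],"dp":[[0,0,0.2],[0,0,0.4],[0,0,0.6],[0,0,0.6],[0,0,0.6],[0,0,0.6],[0,0,0.6],[0,0,0.6],[0,0,0.6],[0,0,0.6]],"roll":[0,0,0,0,0,0,0,0,0,0]}';python3 -m creep '{"claw":[8.5,8.5,8.5,8.5,8.5],"dp":[[0,0,-4],[0,0,-8],[0,0,-12],[0,0,-15],[0,0,-15]],"roll":[0,0,0,0,0]}'
python3 - <<'E'
from station import manip, imaging
import cv2,numpy as np
s=imaging.snapshot("wrist")
cv2.imwrite("pics/w8.png",s["image"][:,:,::-1])
print(manip.sense()["tcp_pos"])
E
```

```text
t: 11.0
tcp_pos: [0.4954, 0.3302, 0.0423]
tool_rot: [0.78, 0.626, -0.0, -0.0]
force: [0.0, 0.6, -0.3]
finger_gap: 0.94
t: 11.5
tcp_pos: [0.4982, 0.3315, 0.1973]
tool_rot: [0.78, 0.626, 0.005, 0.001]
force: [-0.5, 0.5, 0.2]
finger_gap: 0.997
[0.49668677 0.33079561 0.19478638]
```

View pics/w8.png

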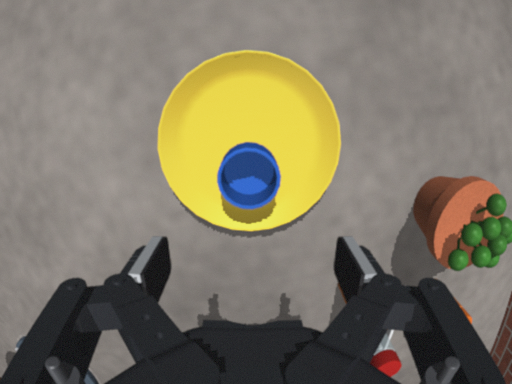

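The blue ramekin stands upright on the plate floor at (249,177). Moving over to the green-lidded shaker.

```bash
python3 -m creep '{"claw":[8.5,8.5,8.5,8.5,8.5,8.5,8.5,8.5,8.5,8.5,8.5,8.5],"dp":[[-36,17.6,0],[-36,17.6,0],[-36,17.6,0],[-36,17.6,0],[-36,17.6,0],[-36,17.6,0],[-36,17.6,0],[-36,17.6,0],[-36,17.6,0],[-36,17.6,0],[-36,17.6,0],[-36,17.6,0]],"roll":[0,0,0,0,0,0,0,0,0,0,0,0]}';python3 -m creep '{"claw":[8.5,8.5],"dp":[[0,0,0],[0,0,0]],"roll":[0,0]}'
python3 - <<'E'
from station import manip, imaging
import cv2,numpy as np
s=imaging.snapshot("wrist"); np.savez("pics/w9.npz",**s)
cv2.imwrite("pics/w9.png",cv2.resize(s["image"][:,:,::-1],(800,600),interpolation=cv2.INTER_CUBIC))
E
```

```text
t: 12.75
tcp_pos: [0.588, -0.0576, 0.1916]
tool_rot: [0.78, 0.626, -0.001, -0.001]
force: [0.3, 0.2, -0.7]
finger_gap: 1.001
t: 12.95
tcp_pos: [0.5888, -0.0582, 0.1924]
tool_rot: [0.78, 0.626, -0.0, -0.0]
force: [0.6, -0.2, 0.4]
finger_gap: 0.992
```

View pics/w9.png

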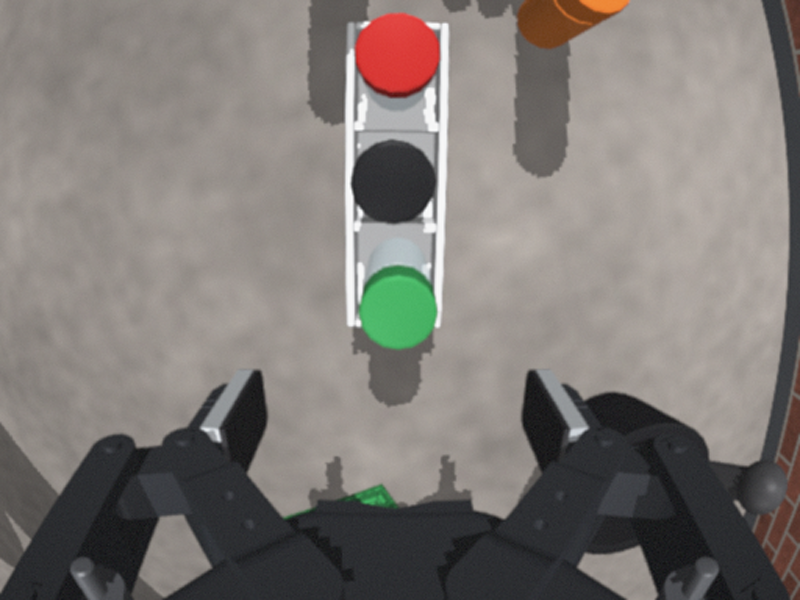

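The green lid is at (398,308) and the jaw centre is at column 395. I'll check that against the wrist camera's calibration.

```bash
cat >> h.py <<'E'
def fish(s,u,v,zw):
    f=192/np.tan(np.radians(float(s["vfov"]))/2); a=np.array([u-s["cx"],v-s["cy"]]); r=np.hypot(*a); th=r/f
    d=np.array([*(a/r*np.sin(th)),np.cos(th)])@s["R"]; c=-s["t"]@s["R"]
    return c+d*(zw-c[2])/d[2]
E
python3 - <<'E'
from h import *
s=load("w9")
for u,v in [(398,308),(393,181),(397,54)]: print(fish(s,u*.64-.2,v*.64-.2,.103))
E
```

```text
[ 0.59103284 -0.0576233   0.103     ]
[0.60193919 0.00272336 0.103     ]
[0.61648279 0.06002016 0.103     ]
```

They agree to within 2 mm. Gripping the lid area.

```bash
python3 -m creep '{"claw":[8.5,8.5,8.5,8.5,4,3,3,3,3,3,3,3],"dp":[[0,0.1,4],[0,0.1,8],[0,0.1,11.2],[0,0.1,11.2],[0,0.1,11.2],[0,0.1,11.2],[0,0.1,11.2],[0,0.1,11.2],[0,0.1,11.2],[0,0.1,11.2],[0,0.1,11.2],[0,0.1,11.2]],"roll":[0,0,0,0,0,0,0,0,0,0,0,0]}' 35; python3 -m creep '{"claw":[3,3,3,3,3,3],"dp":[[0,0,0],[0,0,0],[0,0,0],[0,0,-1],[0,0,-2],[0,0,-2]],"roll":[0,0,0,0,0,0]}'
python3 - <<'E'
from station import manip, imaging
import cv2,numpy as np
for n in ["wrist","side"]:
    s=imaging.snapshot(n)
    i=s["image"][:,:,::-1]
    if n=="side": i=cv2.resize(i[130:280,180:380],(800,600),interpolation=cv2.INTER_CUBIC)
    cv2.imwrite(f"pics/{n}10.png",i)
E
```

```text
t: 14.2
tcp_pos: [0.5912, -0.0599, 0.0824]
tool_rot: [0.78, 0.626, 0.001, 0.002]
force: [-0.4, 0.6, 6.8]
finger_gap: 0.465
t: 14.8
tcp_pos: [0.5911, -0.0599, 0.1023]
tool_rot: [0.78, 0.626, 0.001, 0.002]
force: [-0.4, 0.3, -1.0]
finger_gap: 0.46
```

View pics/wrist10.png

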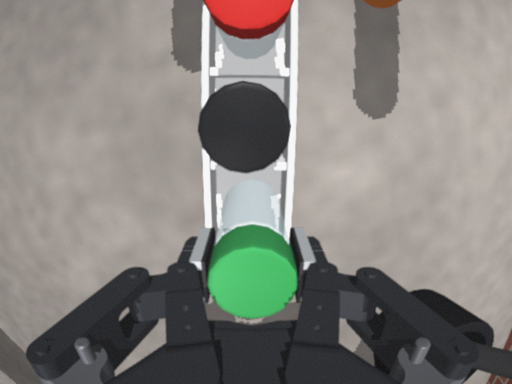

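View pics/side10.png

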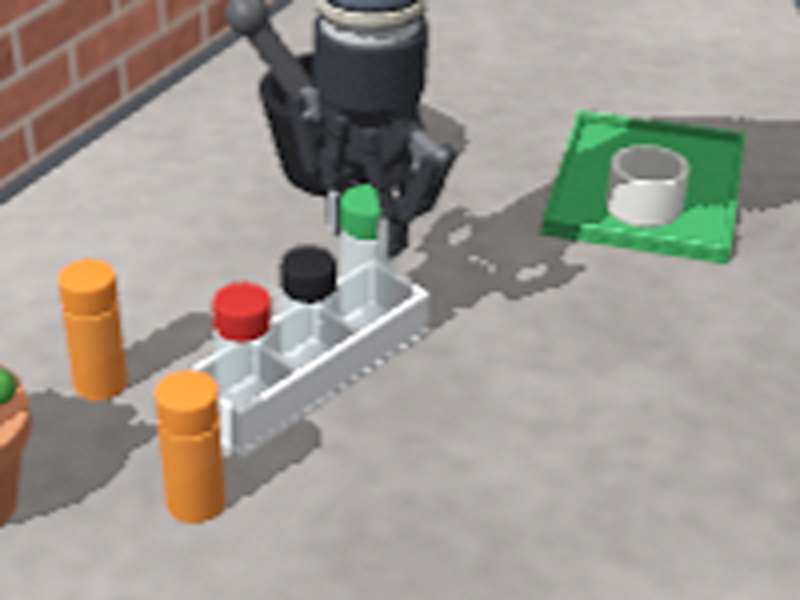

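The green shaker is lifted and hangs vertical, with the black and red shakers undisturbed. Lifting higher, then carrying it to the plate.

```bash
python3 -m creep '{"claw":[3,3,3,3,3,3,3,3,3,3,3,3],"dp":[[0,0,-4],[0,0,-8],[0,0,-12],[0,0,-13],[4,-1.66,-13],[8,-3.3,-13],[12,-5,-13],[16,-6.6,-13],[20,-8.3,-13],[24,-10,-13],[28,-11.6,-13],[32,-13.3,-13]],"roll":[0,0,0,0,0,0,0,0,0,0,0,0]}'; python3 -m creep '{"claw":[3,3,3,3,3,3,3,3,3,3],"dp":[[4,-1.66,0],[8,-3.3,0],[10.6,-4.4,0],[10.6,-4.4,0],[10.6,-4.4,4],[10.6,-4.4,8],[10.6,-4.4,11],[10.6,-4.4,13],[10.6,-4.4,13],[10.6,-4.4,13]],"roll":[0,0,0,0,0,0,0,0,0,0]}'
python3 - <<'E'
from station import manip, imaging
import cv2,numpy as np
for n in ["wrist","side"]:
    s=imaging.snapshot(n)
    i=s["image"][:,:,::-1]
    if n=="side": i=cv2.resize(i[234:384,120:320],(800,600),interpolation=cv2.INTER_CUBIC)
    cv2.imwrite(f"pics/{n}11.png",i)
print(manip.sense()["tcp_pos"])
E
```

```text
t: 16.1
tcp_pos: [0.5284, 0.283, 0.2289]
tool_rot: [0.78, 0.626, -0.001, -0.0]
force: [1.4, -0.3, -1.7]
finger_gap: 0.46
t: 17.1
tcp_pos: [0.5097, 0.3938, 0.0997]
tool_rot: [0.78, 0.625, -0.001, -0.0]
force: [0.8, -0.5, -0.6]
finger_gap: 0.457
[0.51079038 0.39466673 0.10155498]
```

View pics/wrist11.png

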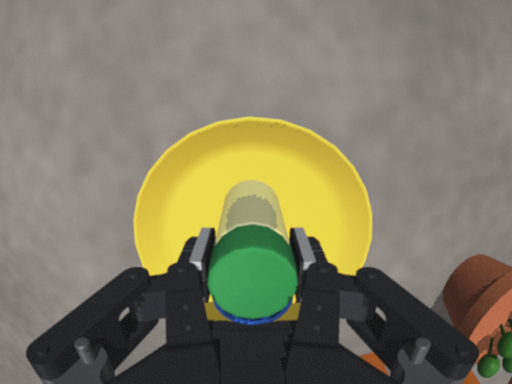

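View pics/side11.png

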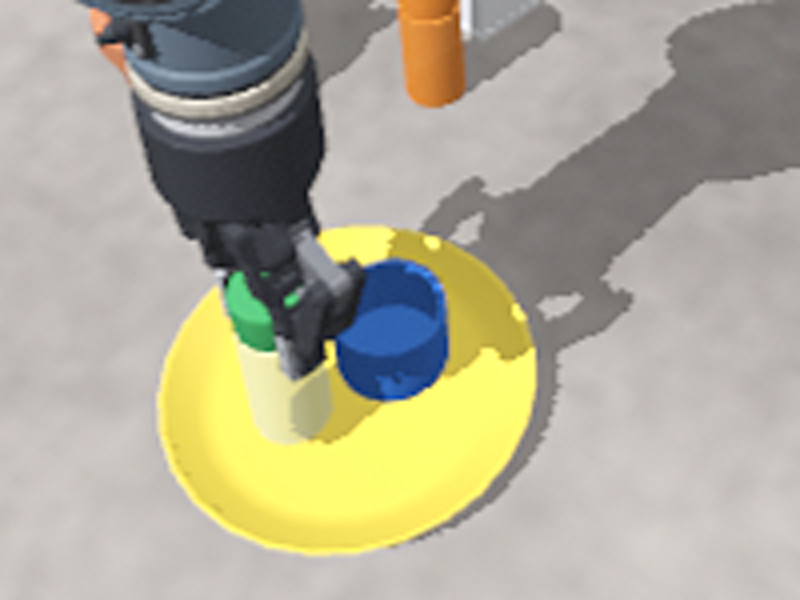

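The shaker is over the plate, upright, beside the ramekin and about 19 mm above the floor. Lowering it slowly.

```bash
python3 -m creep '{"claw":[3,3,3,3,3,3,3],"dp":[[0,0,0.6],[0,0,1.1],[0,0,1.5],[0,0,1.7],[0,0,1.8],[0,0,1.9],[0,0,1.9]],"roll":[0,0,0,0,0,0,0]}'
```

```text
t: 17.9
tcp_pos: [0.5095, 0.3947, 0.0825]
tool_rot: [0.78, 0.626, -0.0, -0.0]
force: [-2.2, -0.6, 5.5]
finger_gap: 0.459
```

Contact at the expected height (5.5 N up). Releasing.

```bash
python3 -m creep '{"claw":[4.5,5.5,6.5,6.5,6.5,6.5,6.5,6.5,6.5,6.5,6.5],"dp":[[0,0,0],[0,0,0],[0,0,0],[0,0,0],[0,0,0],[0,0,-2],[0,0,-6],[0,0,-10],[0,0,-13],[0,0,-13],[0,0,-13]],"roll":[0,0,0,0,0,0,0,0,0,0,0]}'
python3 - <<'E'
from station import manip, imaging
import cv2,numpy as np
for n in ["wrist","side"]:
    s=imaging.snapshot(n)
    i=s["image"][:,:,::-1]
    if n=="side": i=cv2.resize(i[234:384,120:320],(800,600),interpolation=cv2.INTER_CUBIC)
    cv2.imwrite(f"pics/{n}12.png",i)
print(manip.sense()["tcp_pos"])
E
```

```text
t: 19.0
tcp_pos: [0.5099, 0.3947, 0.212]
tool_rot: [0.78, 0.626, 0.001, 0.0]
force: [-0.4, -0.1, 0.9]
finger_gap: 0.761
[0.50880706 0.39409938 0.20985214]
```

View pics/wrist12.png

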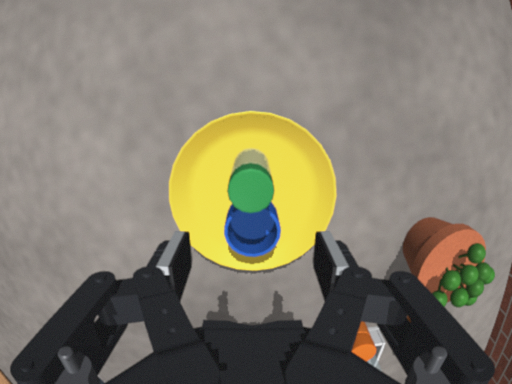

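View pics/side12.png

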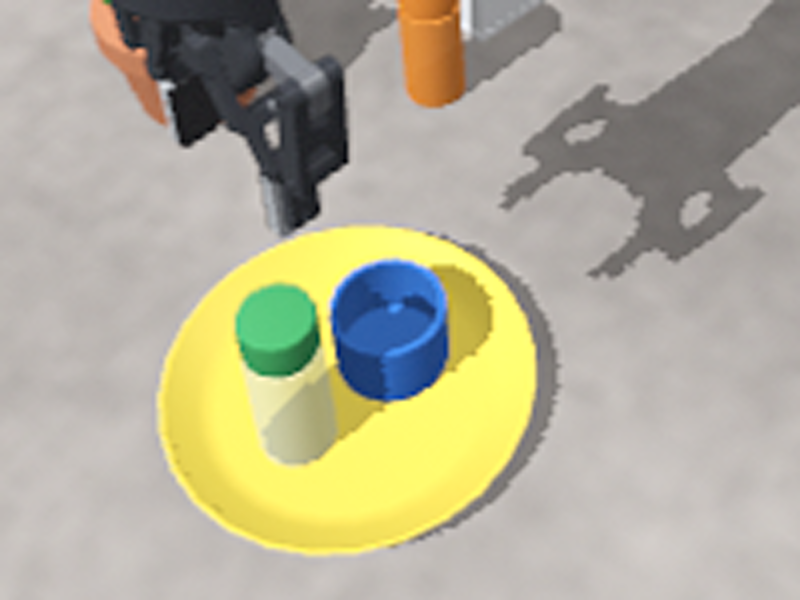

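Both items stand upright on the plate, lid at (252,188) and ramekin at (252,227). Now the red-lidded shaker.

```bash
python3 -m creep '{"claw":[8.5,8.5,8.5,8.5,8.5,8.5,8.5,8.5,8.5,8.5,8.5,8.5],"dp":[[-30.2,17.6,0],[-30.2,17.6,0],[-30.2,17.6,0],[-30.2,17.6,0],[-30.2,17.6,0],[-30.2,17.6,0],[-30.2,17.6,0],[-30.2,17.6,0],[-30.2,17.6,0],[-30.2,17.6,0],[-30.2,17.6,0],[-30.2,17.6,0]],"roll":[0,0,0,0,0,0,0,0,0,0,0,0]}'
python3 - <<'E'
from station import manip, imaging
import cv2,numpy as np
s=imaging.snapshot("wrist"); np.savez("pics/w13.npz",**s)
cv2.imwrite("pics/w13.png",cv2.resize(s["image"][:,:,::-1],(800,600),interpolation=cv2.INTER_CUBIC))
print(manip.sense()["tcp_pos"])
E
```

```text
t: 20.3
tcp_pos: [0.6153, 0.0632, 0.2111]
tool_rot: [0.779, 0.627, -0.0, -0.0]
force: [0.2, 0.3, 0.5]
finger_gap: 0.996
[0.61549503 0.06305633 0.21124482]
```

View pics/w13.png

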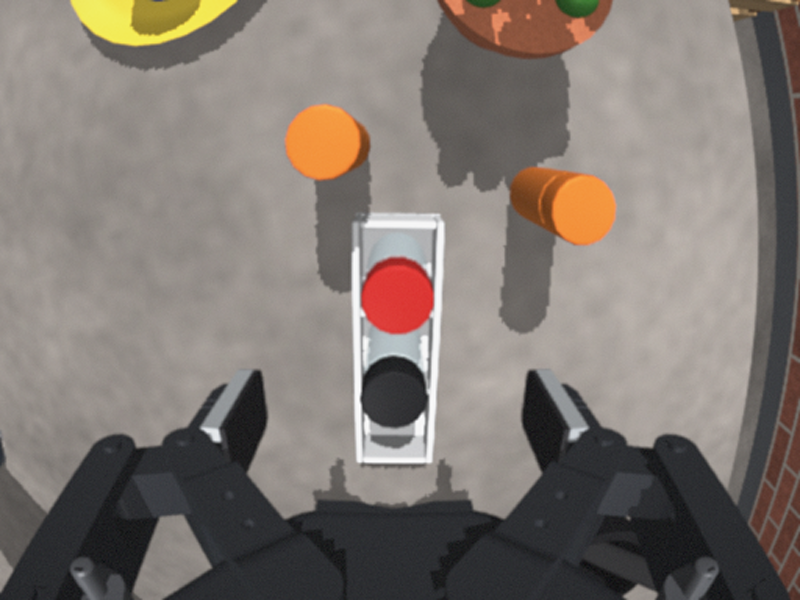

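Run:
```python
from h import *
s=load("w13"); tx=np.array([.217,.976]);ty=np.array([.976,-.217])
for n,u,v in [("red",398,296),("black",394,391),("o1",326,142),("o2",584,209)]:
    p=fish(s,u*.64-.2,v*.64-.2,.103); d=p[:2]-[.616,.0625]; print(n,p, (d@tx).round(4),(d@ty).round(4))
```

```text
red [0.61763968 0.06387088 0.103     ] 0.0017 0.0013
black [0.6032723  0.00862739 0.103     ] -0.0553 -0.0007
o1 [0.59997565 0.14972106 0.103     ] 0.0817 -0.0346
o2 [0.72434548 0.0897425  0.103     ] 0.0501 0.0998
```

The red lid is at (398,296), measured at (0.617, 0.063) and within 2 mm of the jaws. Both orange shakers are clear of the fingers. Gripping.

```bash
python3 -m creep '{"claw":[8.5,8.5,8.5,8.5,4,3,3,3,3,3,3,3],"dp":[[0,0.1,4],[0,0.1,8],[0,0.1,11],[0,0.1,12.9],[0,0.1,12.9],[0,0.1,12.9],[0,0.1,12.9],[0,0.1,12.9],[0,0.1,12.9],[0,0.1,12.9],[0,0.1,12.9],[0,0.1,12.9]],"roll":[0,0,0,0,0,0,0,0,0,0,0,0]}' 35; python3 -m creep '{"claw":[3,3,3,3,3,3],"dp":[[0,0,0],[0,0,0],[0,0,0],[0,0,-1],[0,0,-2],[0,0,-2]],"roll":[0,0,0,0,0,0]}'
python3 - <<'E'
from station import manip, imaging
import cv2,numpy as np
for n in ["wrist","side"]:
    s=imaging.snapshot(n)
    i=s["image"][:,:,::-1]
    if n=="side": i=cv2.resize(i[130:280,180:380],(800,600),interpolation=cv2.INTER_CUBIC)
    cv2.imwrite(f"pics/{n}14.png",i)
E
```

```text
t: 21.55
tcp_pos: [0.618, 0.0615, 0.084]
tool_rot: [0.78, 0.626, 0.001, 0.001]
force: [-0.9, 1.4, 6.4]
finger_gap: 0.46
t: 22.15
tcp_pos: [0.6179, 0.0612, 0.1041]
tool_rot: [0.78, 0.626, 0.001, 0.001]
force: [1.1, 0.2, -1.1]
finger_gap: 0.461
```

View pics/wrist14.png

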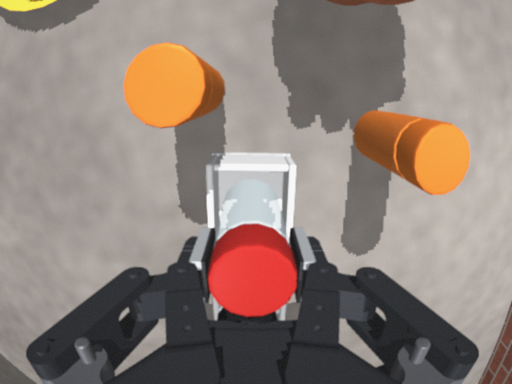

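View pics/side14.png

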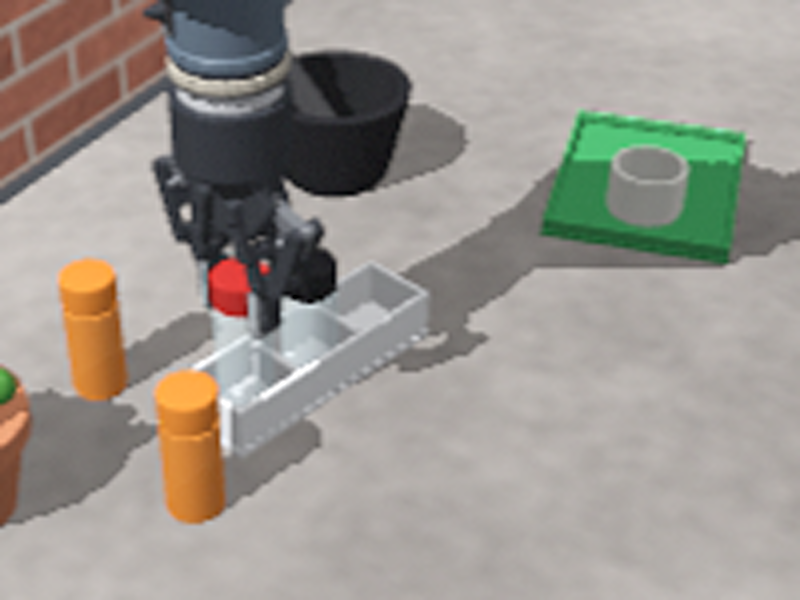

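The red shaker is lifted and vertical, and the black one stays in its compartment. Carrying it to the tray.

```bash
python3 -m creep '{"claw":[3,3,3,3,3,3,3,3,3,3,3,3],"dp":[[0,0,-4],[0,0,-8],[0,0,-12],[0,0,-13],[-4,-0.2,-13],[-8,-0.4,-13],[-12,-0.5,-13],[-16,-0.7,-13],[-20,-0.9,-13],[-24,-1.1,-13],[-28,-1.2,-13],[-32,-1.4,-13]],"roll":[0,0,0,0,0,0,0,0,0,0,0,0]}'; python3 -m creep '{"claw":[3,3,3,3,3,3,3,3,3,3,3],"dp":[[-4,-0.2,0],[-8,-0.4,0],[-12,-0.6,0],[-15.3,-0.7,0],[-15.3,-0.7,0],[-15.3,-0.7,4],[-15.3,-0.7,8],[-15.3,-0.7,11],[-15.3,-0.7,13],[-15.3,-0.7,13],[-15.3,-0.7,13]],"roll":[0,0,0,0,0,0,0,0,0,0,0]}'
python3 - <<'E'
from station import manip, imaging
import cv2,numpy as np
for n in ["wrist","side"]:
    s=imaging.snapshot(n)
    i=s["image"][:,:,::-1]
    if n=="side": i=cv2.resize(i[110:260,250:450],(800,600),interpolation=cv2.INTER_CUBIC)
    cv2.imwrite(f"pics/{n}15.png",i)
print(manip.sense()["tcp_pos"])
E
```

```text
t: 23.45
tcp_pos: [0.5324, -0.249, 0.2308]
tool_rot: [0.78, 0.626, -0.0, -0.001]
force: [0.5, -0.2, -0.7]
finger_gap: 0.46
t: 24.55
tcp_pos: [0.4936, -0.3948, 0.1016]
tool_rot: [0.78, 0.626, 0.0, -0.001]
force: [0.0, -0.3, -0.7]
finger_gap: 0.456
[ 0.49438258 -0.39604193  0.10346846]
```

View pics/wrist15.png

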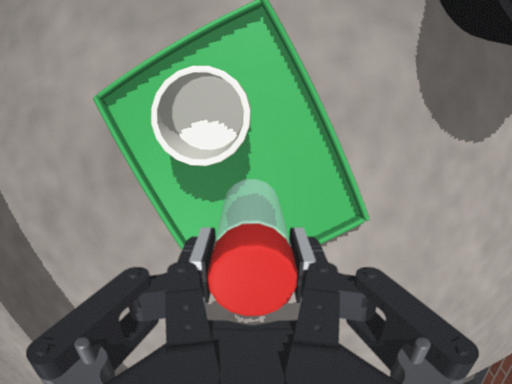

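View pics/side15.png

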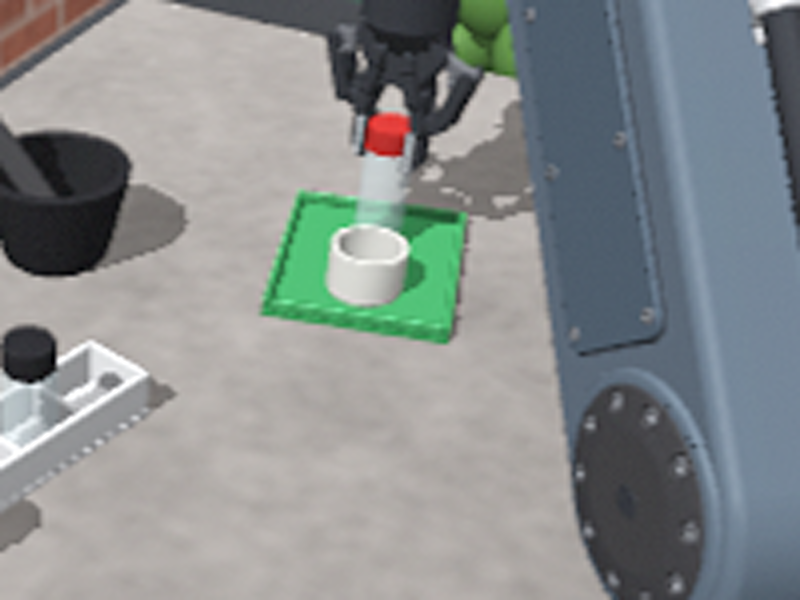

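The shaker is vertical above the tray with a clear gap to the ramekin at (200,115). Lowering to the contact height, TCP about 0.083.

```bash
python3 -m creep '{"claw":[3,3,3,3,3,3,3],"dp":[[0,0,0.6],[0,0,1.1],[0,0,1.5],[0,0,1.7],[0,0,1.8],[0,0,1.9],[0,0,1.9]],"roll":[0,0,0,0,0,0,0]}'
```

```text
t: 25.35
tcp_pos: [0.4934, -0.3957, 0.0841]
tool_rot: [0.78, 0.626, -0.0, -0.0]
force: [-1.7, 0.9, 4.0]
finger_gap: 0.459
```

```bash
python3 -m creep '{"claw":[4.5,5.5,6.5,6.5,6.5,6.5,6.5,6.5,6.5,6.5,6.5],"dp":[[0,0,0],[0,0,0],[0,0,0],[0,0,0],[0,0,0],[0,0,-2],[0,0,-6],[0,0,-10],[0,0,-14],[0,0,-16],[0,0,-16]],"roll":[0,0,0,0,0,0,0,0,0,0,0]}'
python3 - <<'E'
from h import *
from station import manip, imaging
s=imaging.snapshot("wrist"); np.savez("pics/w16.npz",**s)
cv2.imwrite("pics/w16.png",s["image"][:,:,::-1])
for n in ["top","side"]:
    s=imaging.snapshot(n); np.savez(f"pics/{n}16.npz",**s)
    cv2.imwrite(f"pics/{n}16.png",cv2.resize(s["image"][:,:,::-1],(800,600),interpolation=cv2.INTER_CUBIC))
    P,ok=cloud(s);M=masks(s)
    for k in ["red","green","black","blue"]:
        c,l,st,ce=cv2.connectedComponentsWithStats((M[k]&ok&(P[...,2]>-.01)&(P[...,2]<.18)&(P[...,0]>.4)).astype(np.uint8))
        for i in range(1,c):
            if st[i,4]>40: print(n,k,st[i,4],P[l==i].mean(0).round(4))
print(manip.sense()["tcp_pos"])
E
```

```text
t: 26.45
tcp_pos: [0.4952, -0.3974, 0.2475]
tool_rot: [0.78, 0.626, 0.0, 0.004]
force: [-0.2, 0.0, 0.1]
finger_gap: 0.76
top red 89 [ 0.4951 -0.391   0.1025]
top green 1694 [ 0.4939 -0.3464  0.0068]
top green 129 [0.5086 0.3914 0.1037]
top black 1332 [ 0.7358 -0.2541  0.0603]
top black 98 [0.6002 0.0018 0.1034]
top blue 297 [0.497  0.3325 0.022 ]
side red 90 [ 0.4889 -0.3838  0.0955]
side green 905 [ 0.4836 -0.3492  0.0056]
side green 287 [0.7236 0.2357 0.117 ]
side green 46 [0.6887 0.2194 0.107 ]
side green 361 [0.5036 0.3995 0.099 ]
side black 104 [ 0.7604 -0.286   0.0607]
side black 495 [ 0.706  -0.2077  0.0463]
side black 67 [0.5916 0.0147 0.0908]
side blue 437 [0.4957 0.3407 0.0268]
side blue 57 [0.4958 0.3087 0.0155]
[ 0.49297376 -0.39502267  0.24201431]
```

View pics/w16.png

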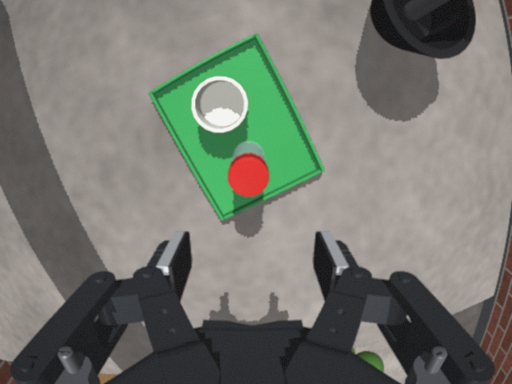

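View pics/side16.png

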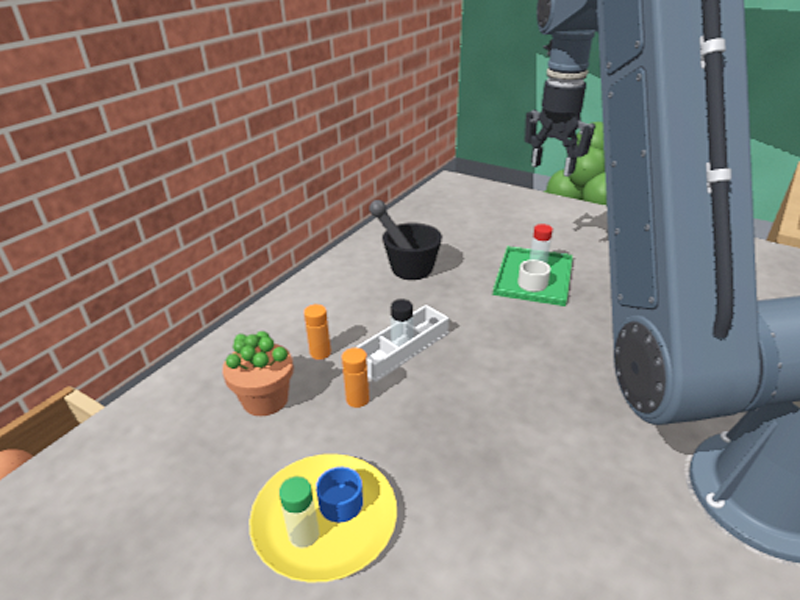

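View pics/top16.png

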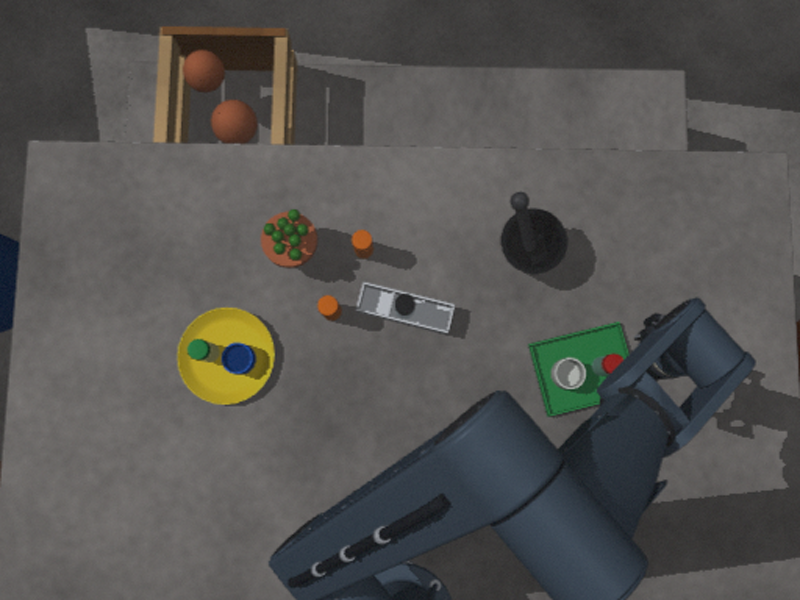

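All four items stand upright on their floors: white at (569,373) and red at (613,365) on the tray, blue at (238,359) and green at (199,349) on the plate in the top view. The black shaker, mortar and herb pot are where they started, and the gripper is clear at z 0.24. Handing in.

```bash
python3 -m creep '{"claw":[6.5,6.5,6.5,6.5],"dp":[[0,0,0],[0,0,0],[0,0,0],[0,0,0]],"roll":[0,0,0,0]}'; python3 -c "
from station import workorder
print(workorder.sign_off())"
```

```text
t: 27.0
tcp_pos: [0.4935, -0.3956, 0.2426]
tool_rot: [0.78, 0.626, -0.0, -0.001]
force: [-0.3, -0.3, 0.5]
finger_gap: 0.766
the job is handed in; nothing more can be done
None
```

Both seasoning sets are made up and the job is handed in at about 27 s of the 118 s allowed. The blue ramekin and green-lidded shaker are on the yellow plate; the white ramekin and red-lidded shaker are on the green tray.

**Final positions:** in the last wrist, top and side pictures all four stand upright on their floors. On the plate, both are about 30–35 mm from the centre. On the tray, both are about 35 mm either side of the centre along its length.

**Left alone:** the black-lidded shaker measured within about 1 mm of where it started, and the mortar within about 2 mm. The herb pot looks unmoved in the pictures; I did not re-measure it. The gripper was open and about 0.24 m up, touching nothing, when I handed in.

**Disagreements:** the cameras differed by up to 6 mm on the red and green lids, and more on the black one, because the side view sees only the near faces. I used the top view, and the wrist camera agreed with it to 1–3 mm at the red and green lids before each grasp. The highest force read in the checks was about 8 N, at the end of a gripping move.

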